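# Stack the carton column and hold the scanner over its top label

## Task

Stack the taller loose carton squarely on the base carton (the one standing alone off to one side, across from the scanner holder), long sides parallel, then the flat carton squarely on top of it, letting go of each. Then draw the hand scanner up out of its holder, turn it until its window faces straight down, and finish while holding it still in the gripper like that, with the window about 10 cm above the middle of the top carton. Do not shove the base carton out of its place, and leave the bin, bottle, bowl and tape roll where they are.

Things in the scene. Friction and masses are not known exactly. Their poses are not given: they have to be found in the camera images.
- base_carton: closed brown carton, 96 (its x) x 58 (its y) x 40 mm high, about 0.4 kg, loose, upright on the table about 18 to 28 cm to the left or right of the robot's centre line; the holder is on the other side. Origin: centre of its underside.
- base_carton_top (a point): centre of the base carton's top face, axes as the carton
- tall_carton: closed brown carton, 96 (its x) x 58 (its y) x 46 mm high, about 0.12 kg, loose on the table near the centre line, nearer to or farther from the robot than the flat one. Origin: centre of its underside.
- tall_carton_top (a point): centre of the tall carton's top face, axes as the carton
- flat_carton: closed brown carton, 96 (its x) x 58 (its y) x 30 mm high, about 0.08 kg, loose on the table near the centre line. Origin: centre of its underside.
- flat_carton_top (a point): centre of the flat carton's top face, axes as the carton
- holder: grey holder fixed to the table: a flat foot 100 x 80 x 8 mm (its middle 12 mm towards +x of the origin) and an upright open-topped pocket 44 (its x) x 40 (its y) mm outside, 34 x 30 mm inside, at the origin, rim 73 mm and inner floor 13 mm above the table. Origin: on the table below the pocket's centre.
- scanner: white hand scanner, 0.18 kg, loose, upright in the holder (axes as the holder's), its -x roughly towards the robot at the start. Handle: a bar 30 (x) x 26 (y) x 104 mm along its z, 2 mm free all round in the pocket, 60 mm deep in it. On top a head drooping forward to -x, with flat upright sides facing +y and -y, 36 mm apart, good to grip from above. Origin: centre of the handle's lower end.
- scanner_head (a point): middle of the scanner's head, a bar 58 mm long, 36 mm wide (y) and 30 mm thick whose long axis lies in the scanner's x-z plane and droops 40 degrees below level towards -x. This point is 10 mm towards -x and 120 mm above the scanner's origin, and the head reaches 30 mm higher than it; axes as the scanner
- scanner_window (a point): centre of the window, a black-framed glass on the head's drooping front end, 29 mm from the head's middle. Its z axis points straight out of the window (40 degrees below level at the start), its y is the scanner's y. Turning the scanner 50 degrees about its y, the handle's lower end swinging towards its +x and up, makes the window face straight down.
- sharps_bin: bystander: yellow bin 100 x 120 x 84 mm with a round red cap, top at 100 mm; origin at the centre of its underside
- gel_bottle: bystander: clear bottle 54 mm across, 120 mm tall; origin at the centre of its underside
- steel_bowl: bystander: steel bowl 110 mm across, 45 mm tall; origin at the centre of its underside
- tape_roll: bystander: lying paper tape roll 70 mm across, 24 mm tall; origin at the centre of its underside
Not all that is in view belongs to the job. Leave any green, orange or red look-alike of the flat_carton alone.

How it is judged:
By the outcome, as a careful person would: the job done as asked, in the order asked, and still so for the second after the job is handed in, while the arm keeps its last pose, push and grip.
It also fails if it takes over 72 s, if anything falls off the work surface, if the arm or the gripper's body presses on something with over 40 N, if the wrist force passes 120 N, or if a joint passes its speed limit or range.

## Robot

A 7-joint arm with a two-finger parallel gripper is mounted at the origin on the work surface. World frame = base frame: x ahead of the robot, y to its left, z up, the work surface at z = 0. Lengths are in m, angles in rad, forces in N, time in s.
With the tool pointing down it reaches from about 0.4 to 0.85 m from the base axis. Payload 10.4 kg.
Tool frame: the origin (TCP) lies at the very end of the fingers, on their centre line; the grasp point (between the pads) lies grip_depth behind it (grip_depth is the distance from the TCP to the grasp point, in m); z points along the fingers, y is the line along which they close (so a half turn about z gives the same grasp; the last joint's range is limited). The gripper opens to 87 mm and grips with 3 to 60 N. Pads are 19 mm wide; open, the fingers measure 117 mm over their backs; the gripper's body (75 mm by 190 mm) begins 51 mm behind the grasp point.
Start: joints at [1.321, 0.332, -0.065, 1.46, 0.022, 1.35, -0.088], TCP at [0.141, -0.609, 0.223] pointing down, gripper open.
Joint ranges: [-2.6, 2.6], [-0.5, 2.12], [-1.47, 1.34], [0.16, 2.42], [-1.27, 4.41], [0.06, 2.06], [-2.6, 2.6]. Speed limits (rad/s): [2.22, 2.22, 2.79, 2.79, 3.14, 3.14, 3.14].

## Interface

Orientations are given as a rotation vector (axis times angle).
In Python, from workcell import * gives the robot as it stands. Calls block until the motion is done:
- movep(position, orientation): joint-space move of the TCP to a pose.
- servo_line(position, attitude=None, speed=0.15, guard=None): straight line of the TCP; attitude=None keeps the orientation; speed is the mean speed in m/s. With guard (N) it stops when the force on the tool has changed by that much, and returns True; else False.
- goto_joints(angles): joint-space move.
- move_gripper(opening, grasp_force=None): opening from 0.0 (shut) to 1.0 (fully open); grasp_force is the grip in N (None keeps the last); returns when the fingers have stopped.
- hold(seconds).
- solve_ik(position, orientation): joint angles nearest the present ones, or None.
- get_obs(): the state.
- read_camera(name): name is "side" or "top"; returns the picture (400x640x3 uint8, red, green, blue); there is no depth.
- camera_params(name): a dict with "K" (3x3 intrinsics, pixels), "T" (4x4, takes a point from camera to world coordinates). Camera axes: x right, y down, z forward; pixel columns grow to the right and rows downward; lengths in m; the calibration is good to about 2 mm. A picture is of the moment at which its call begins. camera_params takes no time and is no camera call.
A pose or a line that the arm cannot do raises MotionError and nothing moves.
- close_job(): hands the job in; it is judged then, once.
The state is a dict: "clock": time; "qpos": joint angles; "joint_vel": joint speeds; "tau": joint torques, N m; "position": TCP position; "eef_rot": TCP orientation; "force": force on the tool from outside, world axes, zero at the start; "ft_torque": the same for the moment, N m; "width": opening from 0.0 (shut) to 1.0 (fully open); "finger_force": force on a finger pad.
Only numpy, scipy, OpenCV 4.12 (cv2) and the standard library are available. Lean on these libraries where they do the work, as an engineer would, in place of code of your own. Each camera call takes 0.05 s, during which the arm holds its last target. There are 200 camera calls.

## Working session

There is one attempt and no reset: what is moved stays moved. The work goes in short steps, each a Python script; the robot and the scene stay as the last script left them, time stands still between calls to the robot, and variables do not carry over. Pictures are saved under pics/ and viewed, at most 10 in all, crops included, and the job is handed in when it is done.

```bash
mkdir -p pics
python3 - <<'E'
from workcell import *
import cv2,numpy as np
for n in("top","side"):
    im=read_camera(n); cv2.imwrite(f"pics/{n}0.png",im[:,:,::-1]); p=camera_params(n); print(n,np.round(p["K"],1).tolist(),np.round(p["T"],3).tolist())
o=get_obs(); print({k:np.round(v,3).tolist() for k,v in o.items()})
try: print(grip_depth)
except Exception as e: print(e)
E
ls
```

```text
top [[509.0, 0.0, 322.6], [0.0, 509.0, 199.3], [0.0, 0.0, 1.0]] [[0.001, -0.989, 0.148, 0.374], [-1.0, -0.0, 0.003, -0.002], [-0.003, -0.148, -0.989, 1.524], [0.0, 0.0, 0.0, 1.0]]
side [[436.8, 0.0, 318.3], [0.0, 436.8, 202.9], [0.0, 0.0, 1.0]] [[-0.948, -0.249, 0.197, 0.332], [-0.317, 0.708, -0.631, 0.826], [0.017, -0.661, -0.75, 1.061], [0.0, 0.0, 0.0, 1.0]]
{'clock': 0.1, 'qpos': [1.321, 0.333, -0.065, 1.461, 0.022, 1.35, -0.088], 'joint_vel': [0.001, -0.002, -0.0, -0.003, -0.0, -0.0, 0.001], 'tau': [0.002, -62.454, 0.025, -39.071, -0.061, 0.037, 0.0], 'position': [0.14, -0.609, 0.222], 'eef_rot': [-3.12, -0.355, 0.0], 'force': [0.949, 0.49, 0.151], 'ft_torque': [-0.031, 0.025, 0.017], 'finger_force': 0.0, 'width': 0.997}
0.0187
pics
```

View pics/top0.png

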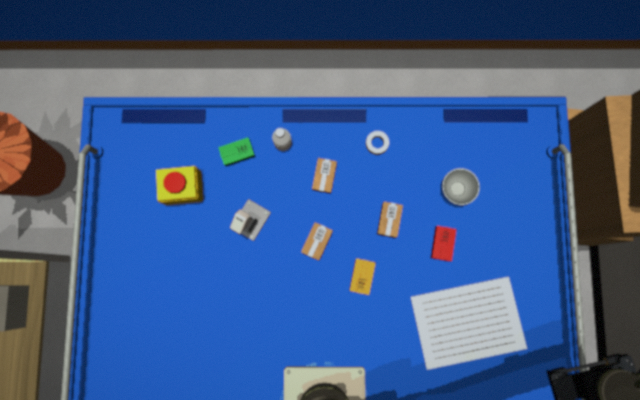

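View pics/side0.png

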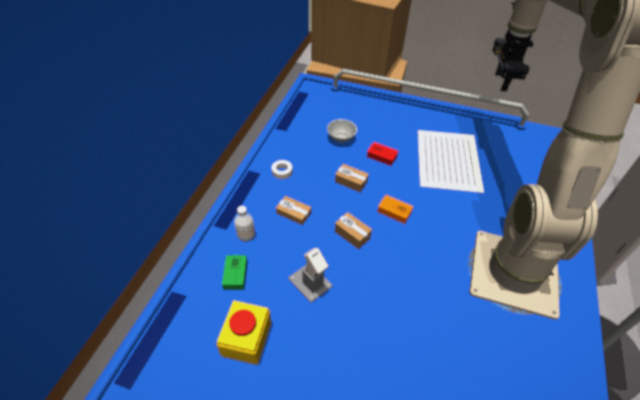

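The top view shows three brown cartons, at (324,175), (317,241) and (390,219). The look-alikes are green (237,151), orange (363,277) and red (444,243). The scanner is in its holder at (248,220), on the left (+y), so the base carton is (390,219). Tall and flat are the two near the centre line, and I'll tell them apart by height in close crops.

```bash
cat > h.py <<'E'
from workcell import *
import cv2,numpy as np
def cam(n): p=camera_params(n); return np.array(p["K"]),np.array(p["T"])
def ray(n,uv,z):
    K,T=cam(n); uv=np.atleast_2d(uv).astype(float)
    d=(T[:3,:3]@np.linalg.inv(K)@np.c_[uv,np.ones(len(uv))].T).T; c=T[:3,3]
    return c+d*((z-c[2])/d[:,2])[:,None]
def proj(n,P):
    K,T=cam(n); q=(np.atleast_2d(P)-T[:3,3])@T[:3,:3]@K.T; return q[:,:2]/q[:,2:]
def blobs(im,seeds,r=32):
    "non-blue blob nearest each seed"
    b=im.astype(int); m=((b[:,:,0]>0.62*b[:,:,2])).astype(np.uint8)
    n,l,s,c=cv2.connectedComponentsWithStats(m); out=[]
    for x,y in seeds:
        k=1+np.argmin(np.hypot(*(c[1:]-[x,y]).T)+1e3*(s[1:,4]<60))
        out.append(((l==k).astype(np.uint8),s[k],c[k]))
    return out
E
python3 - <<'E'
from h import *
t=cv2.imread("pics/top0.png")[:,:,::-1]; s=cv2.imread("pics/side0.png")[:,:,::-1]
for n,im,sd in(("top",t,[(324,175),(317,241),(390,219)]),("side",s,[(294,209),(353,229),(351,177)])):
    for x,y in sd:
        m,st,c=blobs(im,[(x,y)])[0]
        q=cv2.findContours(m,0,2)[0][0]; r=cv2.minAreaRect(q); print(n,(x,y),st.tolist(),np.round(c,1),np.round(cv2.boxPoints(r),1).tolist(), np.round(ray(n,c,.04)[0],3), np.round(r[1],1))
cr=lambda im,x,y,r,z:cv2.resize(im[y-r:y+r,x-r:x+r],None,fx=z,fy=z,interpolation=cv2.INTER_CUBIC)
a=np.hstack([cr(t,x,y,26,5) for x,y in[(324,175),(317,241),(390,219)]]); b=np.hstack([cr(s,x,y,26,5) for x,y in[(294,209),(353,229),(351,177)]])
cv2.imwrite("pics/crop0.png",np.vstack([a,b])[:,:,::-1])
a=np.hstack([cr(t,250,220,26,7),cr(s,313,272,32,5.6875)]);cv2.imwrite("pics/crop1.png",a[:,:,::-1])
E
```

```text
top (324, 175) [312, 158, 25, 35, 669] [324.  174.9] [[311.0, 189.39999389648438], [316.8999938964844, 156.8000030517578], [337.0, 160.5], [331.1000061035156, 193.0]] [ 0.669 -0.001  0.04 ] [20.4 33.1]
top (317, 241) [301, 222, 32, 38, 712] [316.5 240.9] [[299.79998779296875, 251.8000030517578], [314.20001220703125, 221.0], [333.29998779296875, 229.89999389648438], [318.8999938964844, 260.79998779296875]] [0.474 0.021 0.04 ] [21.1 34. ]
top (390, 219) [377, 201, 26, 37, 712] [389.8 219.1] [[376.3999938964844, 234.0], [382.5, 200.39999389648438], [403.20001220703125, 204.1999969482422], [397.1000061035156, 237.8000030517578]] [ 0.537 -0.194  0.04 ] [21.1 34.1]
side (294, 209) [276, 196, 35, 28, 623] [293.2 209.4] [[273.5, 211.6999969482422], [281.6000061035156, 193.3000030517578], [312.29998779296875, 206.89999389648438], [304.1000061035156, 225.3000030517578]] [0.664 0.018 0.04 ] [33.5 20.1]
side (353, 229) [335, 212, 37, 36, 805] [352.7 229.4] [[330.70001220703125, 227.8000030517578], [345.1000061035156, 208.60000610351562], [374.5, 230.60000610351562], [360.1000061035156, 249.8000030517578]] [0.471 0.033 0.04 ] [36.8 24. ]
side (351, 177) [335, 164, 34, 28, 596] [351.1 177. ] [[332.3999938964844, 180.60000610351562], [339.8999938964844, 161.8000030517578], [369.0, 173.39999389648438], [361.5, 192.1999969482422]] [ 0.534 -0.177  0.04 ] [31.4 20.2]
```

View pics/crop0.png

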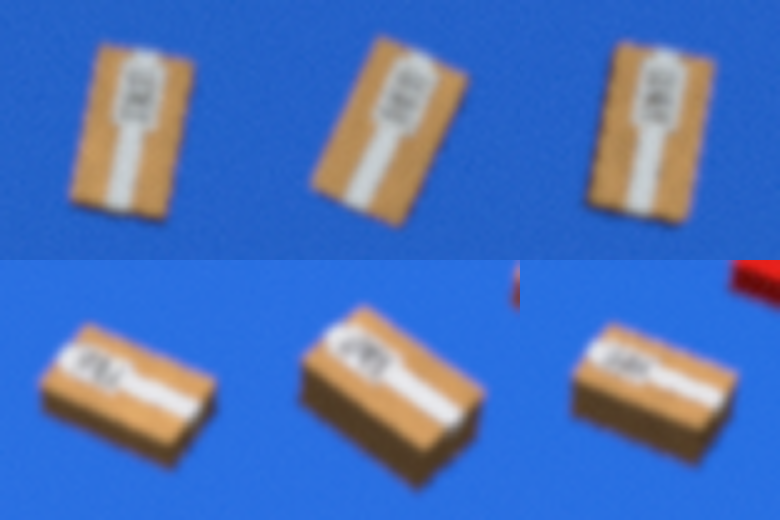

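View pics/crop1.png

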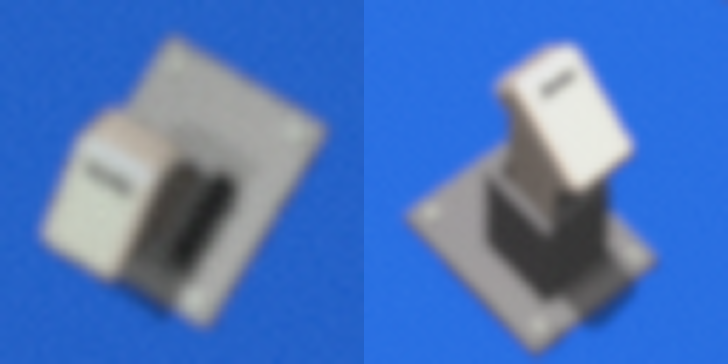

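Crop 0 shows the near carton (317,241) has the highest dark side, so it is the tall one. The far one (324,175) is thin, so it is the flat one, and (390,219) is the base. In crop 1 the scanner head droops towards image lower-left, meaning the robot and +y. The foot's far corners are at crop pixels (172,38) and (327,127), and a near one is at (205,325).

```bash
cat >> h.py <<'E'
def topface(n,im,seed,h):
    "centre, yaw of long side, size of bright top face at height h"
    m=blobs(im,[seed])[0][0]; v=cv2.cvtColor(np.ascontiguousarray(im),cv2.COLOR_RGB2HSV)[:,:,2]
    t=(cv2.GaussianBlur(v,(1,1),0)>130)&(m>0)
    big=cv2.resize(t.astype(np.float32),None,fx=4,fy=4,interpolation=cv2.INTER_LINEAR)
    q=max(cv2.findContours((big>.5).astype(np.uint8),0,1)[0],key=cv2.contourArea)[:,0]
    P=ray(n,(q+.5)/4-.5,h)[:,:2].astype(np.float32)
    (c,s,a)=cv2.minAreaRect(P*1000); a=a if s[0]>s[1] else a+90
    a=(a+90)%180-90
    return np.array(c)/1000,a,sorted(s)
from scipy.spatial.transform import Rotation as Rn
def rotz(yaw,tilt=0):
    "tool down, its y axis at world angle yaw (deg)"
    y=np.array([np.cos(np.radians(yaw)),np.sin(np.radians(yaw)),0]); z=np.array([0,0,-1.])
    return Rn.from_matrix(np.c_[np.cross(y,z),y,z])
def best(pos,yaw):
    "rotvec of the two equivalent grasps with the smaller joint 7"
    c=[]
    for y in(yaw,yaw+180):
        r=rotz(y).as_rotvec(); q=solve_ik(pos,r)
        if q is not None: c.append((abs(q[6])+0.0,y,r,q))
    return min(c,key=lambda t:t[0])[1:]
E
python3 - <<'E'
from h import *
t=cv2.imread("pics/top0.png")[:,:,::-1]; s=cv2.imread("pics/side0.png")[:,:,::-1]
for nm,h,a,b in(("base",.04,(390,219),(351,177)),("tall",.046,(317,241),(353,229)),("flat",.03,(324,175),(294,209))):
    for n,im,sd in(("top",t,a),("side",s,b)):
        c,y,z=topface(n,im,sd,h); print(nm,n,np.round(c,4),round(y,1),np.round(z,1))
for n,P in(("top",np.array([(172,38),(327,127),(205,325)])/7+[224,194]),("side",np.array([(408,215),(530,352),(657,258)])/5.6875+[281,240])):
    Q=ray(n,P,.008); print(n,np.round(Q,3).tolist(),[round(np.linalg.norm(Q[i]-Q[i+1]),3) for i in(0,1)])
Q=ray("top",np.array([(172,38),(327,127),(205,325)])/7+[224,194],.008)
x=Q[1]-Q[2];x/=np.linalg.norm(x); o=(Q[0]+Q[1])/2-.062*x; print("holder",o,np.degrees(np.arctan2(x[1],x[0])))
p=np.array([*o[:2],.133])-.01*x
print("head px",proj("top",[p,p+[0,0,.03]])*1,proj("side",[p]))
E
```

```text
base top [ 0.5378 -0.1939] -10.6 [ 63.8 102.7]
base side [ 0.5359 -0.1914] -11.4 [ 65.9 105.7]
tall top [0.4734 0.0205] -24.8 [ 63.4 100.7]
tall side [0.473  0.0243] -25.0 [ 66.3 103.5]
flat top [ 0.673  -0.0014] -10.3 [ 63.4 100.1]
flat side [0.6716 0.0014] -10.8 [ 65.  101.9]
top [[0.6, 0.226, 0.008], [0.562, 0.159, 0.008], [0.477, 0.209, 0.008]] [np.float64(0.078), np.float64(0.099)]
side [[0.429, 0.173, 0.008], [0.355, 0.226, 0.008], [0.308, 0.157, 0.008]] [np.float64(0.092), np.float64(0.084)]
holder [0.52785605 0.22431691 0.008     ] -30.786829639002786
head px [[240.06621729 221.90745544]
 [238.24130414 220.74370416]] [[316.40243098 259.740609  ]]
```

```bash
cat >> h.py <<'E'
BASE=np.array([.537,-.1926]); BY=-10.9
def pick(c,yaw,z,f=20):
    _,r,q=best([*c,.2],yaw+90); movep([*c,.2],r); move_gripper(1.0)
    servo_line([*c,z+.03],speed=.25); print("guard",servo_line([*c,z],speed=.08,guard=12))
    move_gripper(0,f); o=get_obs(); print("width mm",o["width"]*87,"ff",o["finger_force"],o["clock"])
    servo_line([*c,.2],speed=.2); return r
def place(c,yaw,z):
    _,r,q=best([*c,.22],yaw+90); movep([*c,.22],r)
    servo_line([*c,z+.015],speed=.2); g=servo_line([*c,z-.002],speed=.04,guard=4)
    o=get_obs(); print("contact",g,o["position"],o["force"])
E
python3 - <<'E'
from h import *
Q=ray("side",(np.array([(408,215),(530,352),(657,258)])-[364,0])/5.6875+[281,240],.008)
print("foot side",np.round(Q,3).tolist())
for c,y in(((.473,.022),-24.9),((.6725,0),-10.5),(BASE,BY)):
    for z in(.2,.01): yy,r,q=best([*c,z],y+90); print(yy,np.round(q,2))
pick((.473,.022),-24.9,.010)
print(get_obs()["width"]*87)
place(BASE,BY,.0505)
cv2.imwrite("pics/side1.png",read_camera("side")[:,:,::-1])
E
```

```text
foot side [[0.598, 0.231, 0.008], [0.517, 0.282, 0.008], [0.476, 0.215, 0.008]]
65.1 [ 0.86  0.1  -1.04  1.83  0.09  1.26  0.94]
65.1 [ 0.77  0.45 -1.04  2.02  0.49  0.94  0.61]
79.5 [ 0.5   0.59 -0.87  1.32  0.45  1.43  1.05]
79.5 [ 0.45  0.74 -0.74  1.49  0.53  1.11  0.99]
79.1 [ 0.86  0.3  -0.71  1.61  0.2   1.3   1.49]
79.1 [ 0.8   0.52 -0.65  1.79  0.37  0.96  1.37]
guard False
width mm 57.90901187562823 ff 19.999558296985924 4.775
58.14279176613408
contact True [ 0.53698645 -0.19281222  0.0496102 ] [ 1.60284449 -0.5373251   1.35285405]
```

Run:
```python
from h import *
move_gripper(1.0); hold(.2)
servo_line([*BASE,.2],speed=.2)
_,r,q=best([.6725,0,.2],79.5); movep([.6725,0,.2],r)
t=read_camera("top"); s=read_camera("side")
for n,im,pt in(("top",t,[*BASE,.086]),("side",s,[*BASE,.07])):
    u=proj(n,pt)[0].astype(int); c,y,z=topface(n,im,u,.086); print(n,c,y,z)
    x,y=u; c=im[y-30:y+30,x-30:x+30]
    cv2.imwrite(f"pics/st_{n}.png",cv2.resize(c,None,fx=6,fy=6,interpolation=2)[:,:,::-1])
cv2.imwrite("pics/st.png",np.hstack([cv2.imread("pics/st_top.png"),cv2.imread("pics/st_side.png")]))
for n,im,p in(("top",t,(324,175)),("side",s,(294,209))): print("flat",n,topface(n,im,p,.03))
```

```text
top [ 0.46459698 -0.34008209] -10.243499755859375 [59.31230545043945, 99.46825408935547]
side [ 0.53518817 -0.19126683] -9.423416137695312 [67.07219696044922, 104.47754669189453]
flat top (array([0.51723877, 0.01531293]), 89.96878814697266, [976.5430297851562, 1974.5823974609375])
flat side (array([0.67228711, 0.00280441]), -13.254364013671875, [62.970245361328125, 102.45455932617188])
```

View pics/st.png

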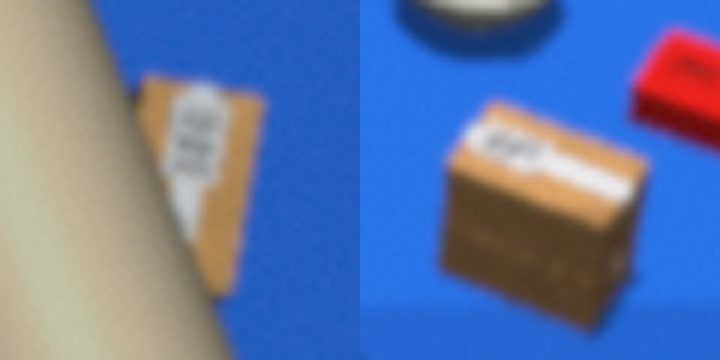

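The tall carton sits square on the base: the side view gives (0.535,-0.191), within 1 mm of the base measured the same way. Next is the flat carton.

Run:
```python
from h import *
pick((.6722,0),-10.5,.006)
place(BASE,BY,.0925)
move_gripper(1.0); hold(.2)
servo_line([*BASE,.24],speed=.2)
# plan scanner
H=np.array([.5275,.226]); x=np.array([np.cos(np.radians(-31)),np.sin(np.radians(-31))])
hd=H-.010*x; print("head",hd)
for z in(.114,.25):
    for y in(59,239): q=solve_ik([*hd,z],rotz(y).as_rotvec()); print(y,None if q is None else np.round(q,2))
# final pose feasibility: tool y at yaw w; rotate 50 deg about scanner y (+y right hand?)
for off in(0,180):
  for sx in range(-90,91,15):
    R0=rotz(sx+90+off); ys=np.array([-np.sin(np.radians(sx)),np.cos(np.radians(sx)),0])
    R=Rn.from_rotvec(-np.radians(50)*ys)*R0
    g=np.array([*BASE,.116+.10+.029]); p=g+R.as_matrix()[:,2]*grip_depth
    q=solve_ik(p,R.as_rotvec()); print(off,sx,np.round(R.as_matrix()[:,2],2),None if q is None else np.round(q,2))
```

```text
guard False
width mm 57.60388490357612 ff 19.99506669351831 13.5167
contact True [ 0.53730389 -0.19239706  0.09144347] [ 1.93530627 -1.02557753  0.58056018]
head [0.51892833 0.23115038]
59 [-1.13  0.36  0.76  1.78 -0.27  1.11  0.76]
239 [-1.37  0.51  1.13  1.79 -0.5   1.16 -2.2 ]
59 [-1.28  0.26  0.94  1.61 -0.21  1.38  0.71]
239 [-1.48  0.39  1.26  1.62 -0.37  1.41 -2.29]
0 -90 [ 0.   -0.77 -0.64] [-1.03  0.37  0.99  1.87  0.61  1.2  -0.32]
0 -75 [ 0.2  -0.74 -0.64] [-1.2   0.15  1.08  2.03  0.85  1.09 -0.31]
0 -60 [ 0.38 -0.66 -0.64] [-1.36 -0.23  1.12  2.18  1.21  1.15 -0.3 ]
0 -45 [ 0.54 -0.54 -0.64] [-0.02 -0.16 -0.06  2.25  1.07  0.72 -0.03]
0 -30 [ 0.66 -0.38 -0.64] [-0.31 -0.3   0.33  2.33  1.09  0.52  0.26]
0 -15 [ 0.74 -0.2  -0.64] [-0.54 -0.45  0.68  2.36  0.95  0.38  0.76]
0 0 [ 0.77 -0.   -0.64] [-0.5  -0.44  0.83  2.32  0.01  0.3   1.99]
0 15 [ 0.74  0.2  -0.64] None
0 30 [ 0.66  0.38 -0.64] None
0 45 [ 0.54  0.54 -0.64] [-0.27  0.38  1.18  1.93 -1.23  1.47 -2.6 ]
0 60 [ 0.38  0.66 -0.64] [-0.03  0.47  0.95  1.76 -1.15  1.65 -2.48]
0 75 [ 0.2   0.74 -0.64] [-0.09  0.74 
[... 210 characters left out ...]
60 [ 0.38 -0.66 -0.64] None
180 -45 [ 0.54 -0.54 -0.64] None
180 -30 [ 0.66 -0.38 -0.64] [ 0.89 -0.27 -0.72  2.29  0.53  0.28 -2.43]
180 -15 [ 0.74 -0.2  -0.64] [-0.28 -0.36  0.48  2.35  0.67  0.28 -2.16]
180 0 [ 0.77 -0.   -0.64] [-0.47 -0.42  0.81  2.31 -0.07  0.3  -1.09]
180 15 [ 0.74  0.2  -0.64] [-0.5  -0.3   1.01  2.22 -0.7   0.57 -0.23]
180 30 [ 0.66  0.38 -0.64] [ 0.75  0.06 -0.06  2.04 -1.04  0.98  0.23]
180 45 [ 0.54  0.54 -0.64] [ 0.78  0.2  -0.06  1.88 -0.95  1.2   0.36]
180 60 [ 0.38  0.66 -0.64] [ 0.93  0.34 -0.26  1.7  -0.79  1.36  0.43]
180 75 [ 0.2   0.74 -0.64] [ 0.12  0.55  0.76  1.58 -1.04  1.78  0.77]
180 90 [ 0.    0.77 -0.64] [ 0.07  0.72  0.88  1.41 -1.04  2.    0.96]
```

```bash
python3 - <<'E'
from h import *
hd=np.array([.519,.231]); r=rotz(59).as_rotvec()
movep([.45,.0,.30],rotz(59).as_rotvec())
t=read_camera("top"); s=read_camera("side")
u=proj("side",[*BASE,.1])[0].astype(int); print("stack side",topface("side",s,u,.116))
u2=proj("side",[.52,.23,.1])[0].astype(int)
cr=lambda im,u,r:cv2.resize(im[u[1]-r:u[1]+r,u[0]-r:u[0]+r],(380,380),interpolation=2)
cv2.imwrite("pics/st2.png",np.hstack([cr(s,u,35),cr(t,proj("top",[*BASE,.1])[0].astype(int),35)])[:,:,::-1])
movep([*hd,.26],r); servo_line([*hd,.15],speed=.2)
print("guard",servo_line([*hd,.114],speed=.06,guard=6)); f0=get_obs()["force"]
move_gripper(0,4); hold(.2); o=get_obs(); print(o["width"]*87,o["finger_force"],np.round(o["force"]-f0,2),o["position"],o["clock"])
y=np.array([np.cos(np.radians(59)),np.sin(np.radians(59)),0]); print("along y",(o["force"]-f0)@y)
cv2.imwrite("pics/sc.png",np.hstack([cr(read_camera("side"),u2,45),cr(read_camera("top"),(245,222),40)])[:,:,::-1])
E
python3 -c "
import cv2,numpy as np
cv2.imwrite('pics/v.png',cv2.resize(np.vstack([cv2.imread('pics/st2.png'),cv2.imread('pics/sc.png')]),(600,600)))"
```

```text
stack side (array([ 0.36734833, -0.03120873]), -12.525947570800781, [62.963958740234375, 96.00957489013672])
guard False
35.96691761999626 3.975657995324582 [-0.01  0.53 -0.44] [0.51901576 0.23103989 0.11401003] 24.9833
along y 0.44650526261657447
```

View pics/v.png

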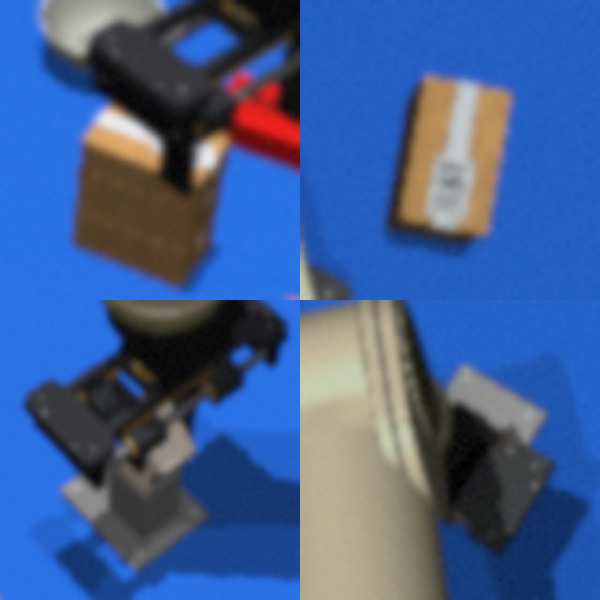

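The top view shows a square stack, with the flat carton's label end turned half round, which doesn't matter. The fingers hold the scanner head at 36 mm width, as expected. Next I grip firmly, lift and turn.

```bash
cat >> h.py <<'E'
def final(sx,g,tilt=50):
    R0=rotz(sx+90); ys=np.array([-np.sin(np.radians(sx)),np.cos(np.radians(sx)),0])
    R=Rn.from_rotvec(-np.radians(tilt)*ys)*R0
    return np.array(g)+R.as_matrix()[:,2]*grip_depth,R.as_rotvec()
E
python3 - <<'E'
from h import *
move_gripper(0,50); hold(.2); o=get_obs(); print(o["width"]*87,o["finger_force"],np.round(o["force"],2))
print(servo_line([.519,.231,.20],speed=.06,guard=15)); 
servo_line([.519,.231,.32],speed=.2); o=get_obs();print(o["width"]*87,o["position"],o["force"])
p,r=final(-45,[.47,-.0,.36]); movep(p,r)
p,r=final(-45,[*BASE,.30]); servo_line(p,r,speed=.2)
o=get_obs();print(o["width"]*87,o["clock"],o["position"])
for n in("top","side"):
    im=read_camera(n); u=proj(n,[*BASE,.27])[0].astype(int); c=im[max(u[1]-45,0):u[1]+45,u[0]-45:u[0]+45]; print(n,u)
    cv2.imwrite(f"pics/w_{n}.png",cv2.resize(c,(390,390),interpolation=2)[:,:,::-1])
cv2.imwrite("pics/w.png",np.hstack([cv2.imread(f"pics/w_{n}.png") for n in("top","side")]))
E
```

```text
35.70305995457248 49.824433461762965 [-0.46 -0.43  0.88]
False
35.49209869235268 [0.51856107 0.23092352 0.31879875] [-0.48109542 -0.5020768  -2.68616539]
35.64130377316575 30.1667 [ 0.54722544 -0.20192402  0.28815107]
top [401 209]
side [357 117]
```

View pics/w.png

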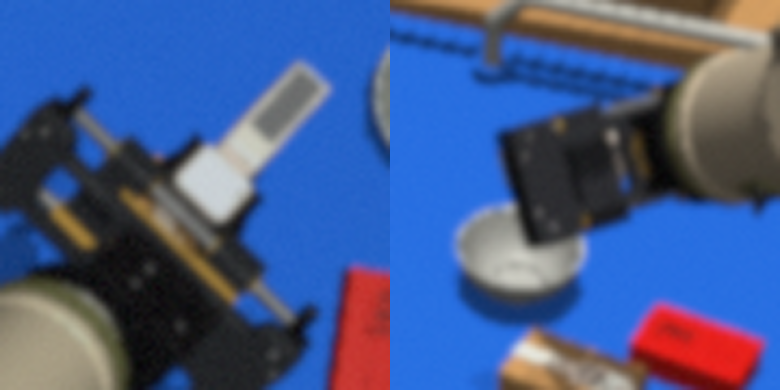

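Run:
```python
from h import *
off=np.array([401,209])-45; s=390/90
meas={"rear":(215,183),"c1":(300,62),"c2":(330,90)}
M={k:np.array(v)/s+off-.5*(0) for k,v in meas.items()}
for t in(45,50,55):
    S=Rn.from_euler("z",-45,degrees=True)*Rn.from_rotvec([0,-np.radians(t),0])
    hd=np.array([*BASE,.30]); a=np.radians(40)
    loc={"rear":(.029*np.cos(a),0,.029*np.sin(a)),"c1":(.025,.013,-.12),"c2":(.025,-.013,-.12)}
    print(t,{k:(np.round(proj("top",hd+S.apply(v))[0],1).tolist()) for k,v in loc.items()})
print({k:np.round(v,1).tolist() for k,v in M.items()})
print("rear world",ray("top",[M["rear"]],.329), "c mid",ray("top",[(M["c1"]+M["c2"])/2],.30-.12*.643+.025*.766))
```

```text
45 {'rear': [405.5, 205.2], 'c1': [422.8, 179.6], 'c2': [430.1, 186.6]}
50 {'rear': [404.8, 205.9], 'c1': [425.0, 177.4], 'c2': [432.4, 184.5]}
55 {'rear': [404.1, 206.7], 'c1': [426.9, 175.4], 'c2': [434.4, 182.5]}
{'rear': [405.6, 206.2], 'c1': [425.2, 178.3], 'c2': [432.2, 184.8]}
rear world [[ 0.536218   -0.19449417  0.329     ]] c mid [[ 0.61183806 -0.26903555  0.24199   ]]
```

The turned scanner matches the prediction to within about 1 px: tilt is near 50° and the head is within 2 mm. I'll apply the small correction, lower and check.

Run:
```python
from h import *
p,r=final(-45,[BASE[0]+.001,BASE[1]+.0015,.245]); print(servo_line(p,r,speed=.06,guard=8)); hold(.5)
o=get_obs();print(p,o["position"],o["width"]*87,o["finger_force"],o["force"],o["clock"],np.abs(o["joint_vel"]).max())
ims=[]
for n,h in(("top",.2),("side",.15)):
    im=read_camera(n); u=proj(n,[*BASE,h])[0].astype(int); ims.append(cv2.resize(im[u[1]-60:u[1]+60,u[0]-60:u[0]+60],(390,390),interpolation=2))
cv2.imwrite("pics/fin.png",np.hstack(ims)[:,:,::-1])
```

```text
False
[ 0.54812933 -0.20122933  0.23297987] [ 0.54814546 -0.2012384   0.23302598] 35.6744203257581 49.82643200084567 [ 0.72438007 -0.2157083  -2.06218449] 31.8333 0.0025562380013688926
```

View pics/fin.png

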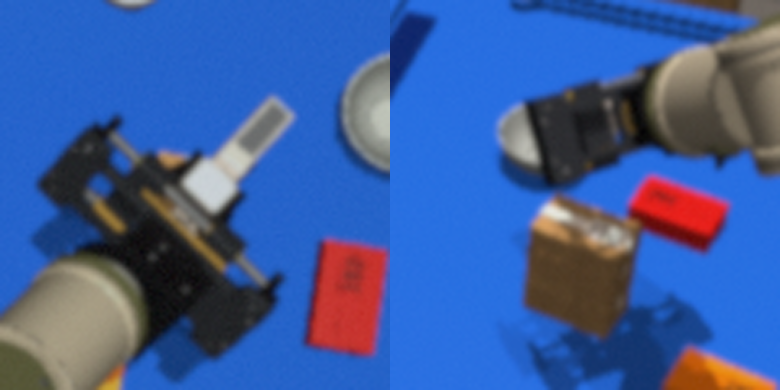

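The stack stands square, and the scanner is held still above its middle with the window facing down, so I'm handing the job in.

```bash
python3 -c "
from workcell import *
print(close_job())"
```

```text
the job is handed in; nothing more can be done
None
```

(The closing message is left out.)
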